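# Hang the blue sample bracket on the slotted upright and lock it

## Task

Hang the blue bracket on the white slotted upright: put its steel hook through the slot above the yellow catch, lower it so that it hooks over the catch, and then press the bracket down until the catch is fully down and the bracket is locked. Let go and leave it hanging there level; leave the red bracket standing where it is.

Things in the scene. Friction and masses are not known exactly. Their poses are not given: they have to be found in the camera images.
- blue_bracket: Bracket to hang, 0.3 kg; origin centre of underside, z up, x to its hook. Floor 130 (x) x 90 mm. Grip web 16 mm thick along y=0, x -51 to 59, top z 100: grasp it from above near x=0, z 82. Rear face x=65, 60 mm wide. Hook 24 mm wide (y): tongue underside z 66, top 74; lip behind it down to z 44, ends x=90. Gap from rear face to lip: 9 mm at the tongue, 20 at the lip's end.
- upright: Fixed white slotted upright on a grey 10 mm base. Origin at table height below its front face (plane x=0; plate 5 mm thick, 100 wide, top z 200); x points into the slot, from the robot; hung, the bracket's x is along it. Slot y -23 to 23 mm, from the catch to z 184, open behind. The hook enters freely with the bracket's underside at z 88 to 108 and its origin going to x=-79 to -65 (touching), y=0.
- catch (a joint): Yellow catch, 44 mm wide, in the bottom of the upright's slot. 0: up, its top 130 mm above the table; 0.012 m: fully down. It slides down under a 14 N push, not under the bracket's weight, and stays where left. Hooked on it while up, the bracket's underside is 64 mm above the table if held level; locked, 52 mm. Let go, the bracket sags 4 degrees, its origin 5 mm lower.
- red_bracket: A bracket of the same shape and size in red, standing on the table near the blue one; not wanted, leave it. Origin and axes as for the blue bracket.
Mind the look-alikes: they are no part of the job. Of the things like the blue_bracket, leave any that is green or purple; of the rest the smaller one is meant.

How it is judged:
By the outcome, as a careful person would: the job done as asked, in the order asked, and still so for the second after the job is handed in, with the robot touching nothing.
It also fails if it takes over 43 s, if anything falls off the work surface, if the arm or the gripper's body presses on something with over 40 N, if the wrist force passes 120 N, or if a joint passes its speed limit or range.

## Robot

A 7-joint arm with a two-finger parallel gripper is mounted at the origin on the work surface. World frame = base frame: x ahead of the robot, y to its left, z up, the work surface at z = 0. Lengths are in m, angles in rad, forces in N, time in s.
With the tool pointing down it reaches from about 0.35 to 0.9 m from the base axis. Payload 8.1 kg.
Tool frame: the origin (TCP) lies at the very end of the fingers, on their centre line; the grasp point (between the pads) lies 19 mm behind it (robot.pinch_z is the z of the grasp point in the tool frame, in m); z points along the fingers, y is the direction in which the jaws open and shut (so a half turn about z gives the same grasp; the last joint's range is limited). The gripper opens to 85 mm and grips with 20 to 120 N. Pads are 22 mm wide; open, the fingers measure 114 mm over their backs; the gripper's body (76 mm by 85 mm) begins 54 mm behind the grasp point. The pads swing forward as they close: fully open they stand 13 mm farther back than shut.
Start: joints at [-1.401, 0.434, 0.025, 1.573, -0.012, 1.134, -0.075], TCP at [0.168, 0.602, 0.231] pointing down, gripper open.
Joint ranges: [-2.62, 2.62], [-0.44, 2.09], [-1.27, 1.32], [0.08, 2.57], [-1.32, 4.46], [0.12, 2], [-2.74, 2.74]. Speed limits (rad/s): [2.22, 2.22, 3.01, 3.01, 3.14, 3.14, 3.14].

## Interface

Orientations are given as a rotation vector (axis times angle).
In Python, from rig import robot, camera, camera_model, sign_off gives the robot as it stands.
- The arm moves only by the shell command python3 -m jog 'ROWS'. ROWS is JSON, a list of rows, each an object with "gripper": the finger opening in mm, from 0 to 85.4; "xyz": the shift along the tool's x, y, z normalised to -1 to 1, where 1 is 50 cm, a list of three; "spin": the turn about the tool's z normalised to -1 to 1, where 1 is 90 degrees. A call has 1 to 12 rows; each row shifts and turns the commanded pose from where the row before left it, along the tool's axes as they then stand; what a row does not reach is not made up. A row lasts 1/12 s, in which the tool goes at most 41.7 mm and 7.16 degrees, less where a joint would pass 70% of its speed; a pose out of reach is approached as far as the arm can. A call with a number of a shift or a turn outside -1 to 1 is refused whole. A call with a gripper value outside its range is refused whole. The fingers move at their own pace and stop on an object; the grip force is fixed at half the most. Time passes only in rows, so rows that do not move let the fingers close. It gives the time, the measured TCP pose, the force and the opening at its end, in the units of the state.
- robot.sense(): the state, without advancing time (a new reading comes with each control period).
- camera(name): name is "scene" or "side" or "wrist"; returns (picture, depth): 420x560x3 uint8, blue, green, red; 420x560 float32, m along the optical axis (not along the pixel's ray), 0 where there is no reading.
- camera_model(name): a dict with "fov_y" (degrees; the focal length in pixels is half the picture's height over the tangent of half this angle, whatever the lens; pixels are square), "cx", "cy" (the principal point, pixels), "extrinsics" (4x4, takes a point from world to camera coordinates). Camera axes: x right, y up, looking along -z (the intrinsics and any distortion apply to the point x, -y, -z); pixel columns grow to the right and rows downward; lengths in m; the calibration is good to about 2 mm. A picture is of the moment at which its call begins: read the wrist's pose just before it. camera_model takes no time and is no camera call; for the wrist camera it gives the pose at the moment of the call.
- sign_off(): hands the job in, once; it reports no verdict.
The state is a dict: "time_s": time; "joint_positions": joint angles; "dq": joint speeds; "tau": joint torques, N m; "ee_pos": TCP position; "orientation": TCP orientation; "ft_force": force on the tool from outside, world axes, zero at the start; "wrist_torque": the same for the moment, N m; "gripper_width": finger opening in m.
Only numpy, scipy, OpenCV 4.12 (cv2) and the standard library are available. Lean on these libraries where they do the work, as an engineer would, in place of code of your own. Each camera call takes 0.05 s, during which the arm holds its last target.

## Working session

There is one attempt and no reset: what is moved stays moved. The work goes in short steps, Python scripts to look and compute and a shell command to move; the robot and the scene stay as the last step left them, time stands still between calls to the robot, and variables do not carry over. Pictures are saved under pics/ and viewed, and the job is handed in when it is done.

```bash
ls; mkdir -p pics
python3 - <<'E'
from rig import robot,camera,camera_model
import cv2,numpy as np
s=robot.sense();print({k:np.round(v,3) for k,v in s.items()},robot.pinch_z)
for n in("scene","side"):
    p,d=camera(n);cv2.imwrite(f"pics/{n}0.png",p);np.save(f"pics/{n}0.npy",d)
    m=camera_model(n);print(n,m)
E
```

```text
pics
{'time_s': np.float64(0.0), 'joint_positions': array([-1.401,  0.435,  0.025,  1.574, -0.012,  1.134, -0.075]), 'dq': array([ 0.001, -0.   ,  0.   ,  0.001,  0.001,  0.   , -0.001]), 'tau': array([-0.0000e+00, -6.7048e+01,  1.0250e+00, -3.1620e+01,  1.6000e-02,
        1.3000e-02, -0.0000e+00]), 'ee_pos': array([0.168, 0.601, 0.231]), 'orientation': array([-4.270e-01, -3.112e+00,  3.000e-03]), 'ft_force': array([-0.766, -0.264,  0.121]), 'wrist_torque': array([ 0.023,  0.021, -0.018]), 'gripper_width': np.float64(0.086)} -0.0187
scene {'fov_y': 50.91447561590359, 'cx': 278.798686116424, 'cy': 206.3407023988882, 'extrinsics': array([[-0.57382069,  0.81865152, -0.02322716,  0.32434944],
       [-0.50495994, -0.33133027,  0.79701676,  0.16447454],
       [ 0.64478312,  0.4690735 ,  0.60351039, -1.43618411],
       [ 0.        ,  0.        ,  0.        ,  1.        ]])}
side {'fov_y': 45.51961612357462, 'cx': 274.8225729823705, 'cy': 207.0374585777162, 'extrinsics': array([[ 0.93801094, -0.34627209, -0.01520261, -0.46850088],
       [ 0.20162578,  0.50945359,  0.83654294, -0.16811863],
       [-0.28192645, -0.78775166,  0.54769042, -1.06652389],
       [ 0.        ,  0.        ,  0.        ,  1.        ]])}
```

View pics/scene0.png

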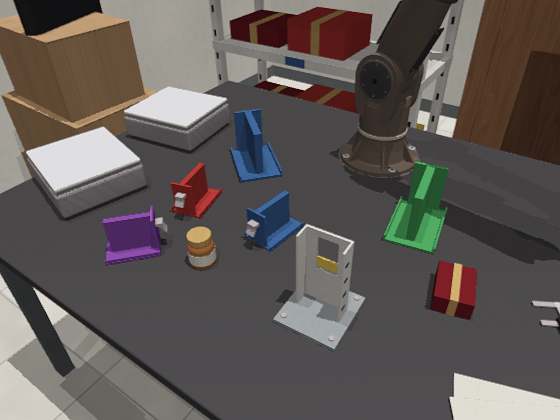

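View pics/side0.png

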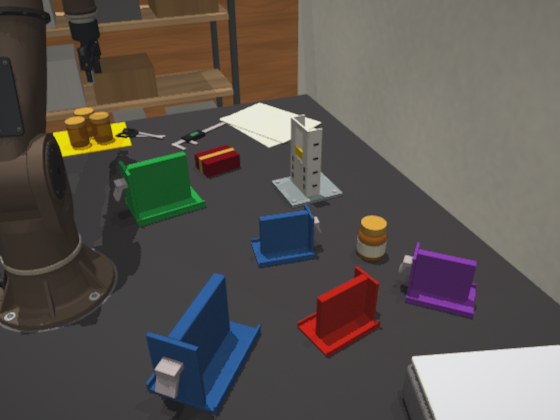

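The small blue bracket is at scene (273,220) and side (287,238). The big blue one is a decoy. The upright is at scene (322,270) and side (305,160). Next I deproject with depth.

```bash
cat > h.py <<'E'
import numpy as np,cv2
from rig import camera_model
def cloud(n,d,m=None):
    m=m or camera_model(n);H,W=d.shape;f=H/2/np.tan(np.radians(m["fov_y"])/2)
    v,u=np.mgrid[:H,:W];P=np.stack([(u-m["cx"])/f*d,-(v-m["cy"])/f*d,-d],-1)
    E=m["extrinsics"];return (P-E[:3,3])@E[:3,:3]
def proj(n,p,m=None):
    m=m or camera_model(n);f=210/np.tan(np.radians(m["fov_y"])/2);E=m["extrinsics"]
    c=np.atleast_2d(p)@E[:3,:3].T+E[:3,3];return np.c_[m["cx"]-f*c[:,0]/c[:,2],m["cy"]+f*c[:,1]/c[:,2]]
E
python3 - <<'E'
from h import *
for n,box in(("scene",(225,185,310,250)),("side",(240,200,325,270))):
    d=np.load(f"pics/{n}0.npy");p=cv2.imread(f"pics/{n}0.png");C=cloud(n,d)
    # table check
    print(n,[np.round(C[y,x],4) for x,y in ((100,290),(420,300))])
    hsv=cv2.cvtColor(p,cv2.COLOR_BGR2HSV);x0,y0,x1,y1=box
    M=np.zeros(d.shape,bool);M[y0:y1,x0:x1]=1
    B=M&(hsv[...,0]>100)&(hsv[...,0]<125)&(hsv[...,1]>120)&(d>0)
    Q=C[B];print("blue",len(Q),Q.min(0),Q.max(0))
    T=Q[Q[:,2]>0.094];print("top",len(T),T.mean(0))
    for lo,hi in((.002,.02),(.09,.2)):
        S=Q[(Q[:,2]>lo)&(Q[:,2]<hi)]
        r=cv2.minAreaRect((S[:,:2]*1000).astype(np.float32));print(lo,r)
    W=M&(hsv[...,1]<60)&(hsv[...,2]>120)&(d>0);Q=C[W];print("hook",len(Q),Q.mean(0),Q.min(0),Q.max(0))
    for nm,b in (("up",(270,220,370,340) if n=="scene" else (270,105,345,205)),):
        M=np.zeros(d.shape,bool);M[b[1]:b[3],b[0]:b[2]]=1
        Y=M&(hsv[...,0]>15)&(hsv[...,0]<35)&(hsv[...,1]>120)&(d>0);Q=C[Y];print("yellow",len(Q),Q.min(0),Q.max(0),Q.mean(0))
        W=M&(d>0)&(C[...,2]>.03)&(hsv[...,1]<60);Q=C[W];print("plate",Q.min(0),Q.max(0));r=cv2.minAreaRect((Q[:,:2]*1000).astype(np.float32));print(r)
        G=M&(d>0)&(C[...,2]>.006)&(C[...,2]<.014);Q=C[G];r=cv2.minAreaRect((Q[:,:2]*1000).astype(np.float32));print("base",r)
    x0,y0,x1,y1=(225,180,380,350) if n=="scene" else (230,100,360,275)
    cv2.imwrite(f"pics/{n}_crop.png",cv2.resize(p[y0:y1,x0:x1],None,fx=3.4,fy=3.4,interpolation=cv2.INTER_CUBIC))
E
```

```text
scene [array([ 8.793e-01, -2.741e-01, -8.000e-04]), array([0.5095, 0.3327, 0.0015])]
blue 1803 [ 0.32795225 -0.18416297 -0.00069866] [ 0.56669007 -0.00966594  0.10379084]
top 291 [ 0.51699162 -0.06261612  0.09983903]
0.002 ((496.7999267578125, -61.49107360839844), (90.3542251586914, 132.3792266845703), 82.92504119873047)
0.09 ((508.285888671875, -72.95079040527344), (121.3916015625, 57.65903854370117), 4.818907260894775)
hook 330 [0.62614483 0.06473966 0.14394051] [ 0.42352437 -0.08544571 -0.00056542] [0.67343197 0.12865436 0.2027016 ]
yellow 215 [ 0.50674307  0.08320397 -0.00124849] [0.63828671 0.18988541 0.13607651] [0.62927064 0.16512433 0.11662578]
plate [0.62636665 0.11707586 0.0300033 ] [0.67455841 0.21970782 0.20327467]
((650.0721435546875, 168.35751342773438), (44.44246292114258, 101.56066131591797), 2.8223583698272705)
base ((568.8978881835938, 100.1055908203125), (378.52508544921875, 213.41336059570312), 33.04988479614258)
side [array([ 0.0905, -0.0602,  0.01  ]), array([ 0.6864, -0.3272,  0.014 ])]
blue 2846 [ 0.42364109 -0.11714014 -0.00379247] [0.62318833 0.09944765 0.10246714]
top 328 [ 0.50507682 -0.06827385  0.09818357]
0.002 ((514.6181030273438, -0.4418792724609375), (251.61973571777344, 142.68714904785156), 71.39754486083984)
0.09 ((500.6855163574219, -64.1225814819336), (61.71648406982422, 115.34957885742188), 81.46192169189453)
hook 106 [0.59576217 0.06088143 0.02323676] [ 0.56533908 -0.0863412  -0.00180344] [0.63224284 0.12318416 0.07581684]
yellow 70 [0.62535156 0.14212228 0.10125164] [0.65645702 0.21766214 0.13582688] [0.62942932 0.16895951 0.12019733]
plate [0.62114986 0.11217735 0.03024457] [0.67183657 0.22200618 0.20075776]
((646.39453125, 167.34886169433594), (45.71238708496094, 111.24407196044922), 3.3657383918762207)
base ((723.841552734375, 403.7362060546875), (666.8515625, 186.9700469970703), 73.02371215820312)
```

View pics/scene_crop.png

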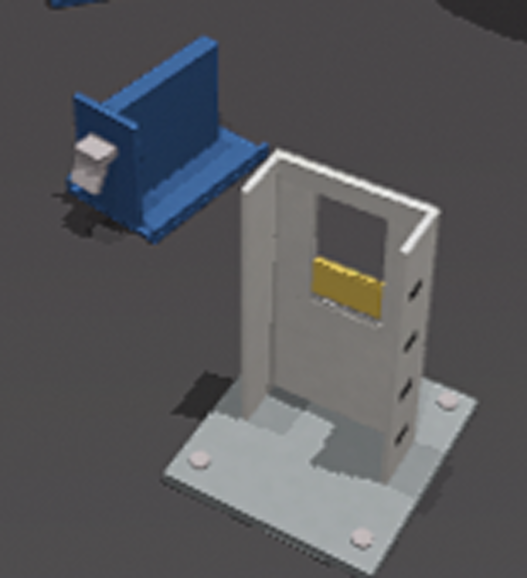

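View pics/side_crop.png

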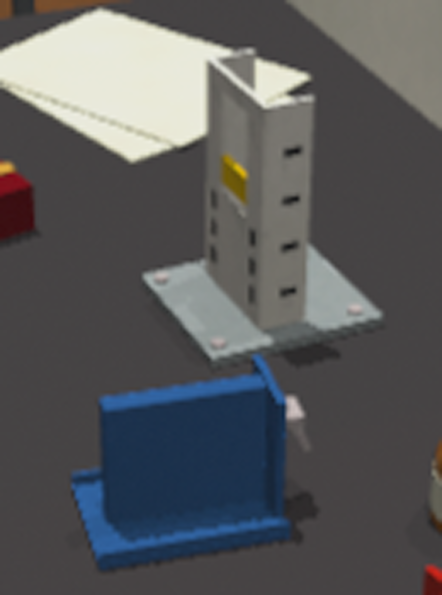

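```bash
cat > fit.py <<'E'
from h import *
from scipy.optimize import least_squares
BR=np.array([[-65,65,-45,45,0,8],[-51,59,-8,8,0,100],[59,65,-30,30,0,104]])/1000
UP=np.array([[0,5,-50,50,10,130-12],[0,5,-50,-23,10,200],[0,5,23,50,10,200],[0,5,-50,50,184,200],[0,44,-50,-45,10,200],[0,44,45,50,10,200]])/1000
def sdf(q,boxes):
    D=[]
    for b in boxes:
        c=(b[0::2]+b[1::2])/2;h=(b[1::2]-b[0::2])/2;a=abs(q-c)-h
        D.append(np.linalg.norm(np.maximum(a,0),axis=1)+np.minimum(a.max(1),0))
    D=np.array(D);return D.min(0)
def fit(Q,boxes,p0):
    def r(p):
        c,s=np.cos(p[2]),np.sin(p[2]);q=Q-[p[0],p[1],p[3]]
        q=np.c_[q[:,0]*c+q[:,1]*s,-q[:,0]*s+q[:,1]*c,q[:,2]];return sdf(q,boxes)
    o=least_squares(r,p0,loss="soft_l1",f_scale=.0015,x_scale=[.01,.01,.05,.01]);
    return o.x,np.median(abs(r(o.x)))
E
python3 - <<'E'
from fit import *
al=[];au=[]
for n in("scene","side"):
    d=np.load(f"pics/{n}0.npy");p=cv2.imread(f"pics/{n}0.png");C=cloud(n,d)
    hsv=cv2.cvtColor(p,cv2.COLOR_BGR2HSV)
    x,y,z=C[...,0],C[...,1],C[...,2]
    B=(hsv[...,0]>100)&(hsv[...,0]<125)&(hsv[...,1]>110)&(d>0)&(x>.4)&(x<.6)&(y>-.16)&(y<.02)&(z>.003)
    U=(d>0)&(x>.59)&(x<.72)&(y>.09)&(y<.25)&(z>.015)&(hsv[...,1]<60)
    cv2.imwrite(f"pics/m_{n}.png",(B|U)*np.uint8(255))
    for Q,bx,p0,a in((C[B],BR,[.5,-.062,-.13,0],al),(C[U],UP,[.63,.168,.05,0],au)):
        a.append(Q);f,e=fit(Q,bx,p0);print(n,len(Q),np.round(f,4),np.degrees(f[2]),e)
for a,bx,p0 in((al,BR,[.5,-.062,-.13,0]),(au,UP,[.63,.168,.05,0])):
    f,e=fit(np.vstack(a),bx,p0);print("both",np.round(f,4),np.degrees(f[2]),e)
E
```

```text
scene 1800 [ 5.014e-01 -6.430e-02 -1.121e-01  4.000e-04] -6.423466842278701 0.0010375506807883648
scene 3228 [0.6302 0.1662 0.05   0.0013] 2.8645110640176985 0.0006303458424994765
side 2747 [ 0.4936 -0.0634 -0.1173 -0.0016] -6.722736179592585 0.001101019670500844
side 1982 [ 0.6226  0.1646  0.0524 -0.001 ] 3.0042186526282277 0.0010102979884417211
both [ 0.4954 -0.0636 -0.1178 -0.0006] -6.747714533260148 0.0011787402863292704
both [0.6293 0.1659 0.0574 0.001 ] 3.288329919057086 0.0009797794570235922
```

```bash
cat >> h.py <<'E'
from scipy.spatial.transform import Rotation as Ro
def go(target,az=None):
    from rig import robot
    s=robot.sense();R=Ro.from_rotvec(s["orientation"]).as_matrix()
    a=np.degrees(np.arctan2(R[1,1],R[0,1]))
    print("ee",np.round(s["ee_pos"],4),"yaz",round(a,2),"tilt",np.round(R[2,2],5),"F",np.round(s["ft_force"],1),"w",round(float(s["gripper_width"]),4),"t",s["time_s"])
    if az is not None: print("spin units",(a-az)/90)
    if target is not None: print("shift units",np.round(R.T@(np.array(target)-s["ee_pos"])/.5,4))
E
python3 -m jog '[{"gripper":85,"xyz":[0,0,-0.06],"spin":-0.05},{"gripper":85,"xyz":[0,0,-0.06],"spin":-0.05}]'
python3 -c "
from h import *
go([.48,-.064,.30],83.3)"
```

```text
time_s: 0.27
ee_pos: [0.168, 0.6005, 0.2898]
orientation: [-0.176, -3.136, 0.008]
ft_force: [-0.0, 1.3, 0.9]
gripper_width: 0.0851
ee [0.168  0.6005 0.2898] yaz 83.57 tilt -0.99999 F [-0.   1.3  0.9] w 0.0851 t 0.2667
spin units 0.002946617475545092
shift units [-0.769  -1.2507 -0.014 ]
```

```bash
python3 -m jog '[{"gripper":85,"xyz":[-0.042,-0.069,0],"spin":0},{"gripper":85,"xyz":[-0.042,-0.069,0],"spin":0},{"gripper":85,"xyz":[-0.042,-0.069,0],"spin":0},{"gripper":85,"xyz":[-0.042,-0.069,0],"spin":0},{"gripper":85,"xyz":[-0.042,-0.069,0],"spin":0},{"gripper":85,"xyz":[-0.042,-0.069,0],"spin":0},{"gripper":85,"xyz":[-0.042,-0.069,0],"spin":0},{"gripper":85,"xyz":[-0.042,-0.069,0],"spin":0},{"gripper":85,"xyz":[-0.042,-0.069,0],"spin":0}]'
python3 -c "
from h import *
go([.48,-.064,.30],83.3)"
```

```text
time_s: 1.02
ee_pos: [0.3205, 0.2695, 0.2912]
orientation: [-0.182, -3.136, 0.0]
ft_force: [1.4, 0.3, -0.0]
gripper_width: 0.085
ee [0.3205 0.2695 0.2912] yaz 83.37 tilt -1.0 F [ 1.4  0.3 -0. ] w 0.085 t 1.0167
spin units 0.0007490238914979525
shift units [-0.3939 -0.6257 -0.0178]
```

```bash
python3 -m jog '[{"gripper":85,"xyz":[-0.042,-0.068,0],"spin":0},{"gripper":85,"xyz":[-0.042,-0.068,0],"spin":0},{"gripper":85,"xyz":[-0.042,-0.068,0],"spin":0},{"gripper":85,"xyz":[-0.042,-0.068,0],"spin":0},{"gripper":85,"xyz":[-0.042,-0.068,0],"spin":0},{"gripper":85,"xyz":[-0.042,-0.068,0],"spin":0},{"gripper":85,"xyz":[-0.042,-0.068,0],"spin":0},{"gripper":85,"xyz":[-0.042,-0.068,0],"spin":0},{"gripper":85,"xyz":[-0.042,-0.068,0],"spin":0},{"gripper":85,"xyz":[0,0,0],"spin":0}]'
python3 - <<'E'
from h import *
from rig import camera
go([.48,-.064,.30],83.3)
m=camera_model("wrist");p,d=camera("wrist");cv2.imwrite("pics/w1.png",p);np.savez("pics/w1.npz",d=d,**m);print(m)
E
```

```text
time_s: 1.85
ee_pos: [0.4743, -0.0618, 0.2916]
orientation: [0.195, 3.133, -0.005]
ft_force: [-1.4, 0.5, 0.3]
gripper_width: 0.0853
ee [ 0.4743 -0.0618  0.2916] yaz 82.88 tilt -0.99999 F [-1.4  0.5  0.3] w 0.0853 t 1.85
spin units -0.004717259623653705
shift units [-0.0119 -0.003  -0.0167]
{'fov_y': 64.72966708927937, 'cx': 276.0455229231082, 'cy': 207.93773339317926, 'extrinsics': array([[ 0.12361412,  0.99232777, -0.0022688 ,  0.00414099],
       [-0.93713741,  0.11598658, -0.32912092,  0.5157857 ],
       [-0.32633268,  0.04281017,  0.94428506, -0.27930333],
       [ 0.        ,  0.        ,  0.        ,  1.        ]])}
```

View pics/w1.png

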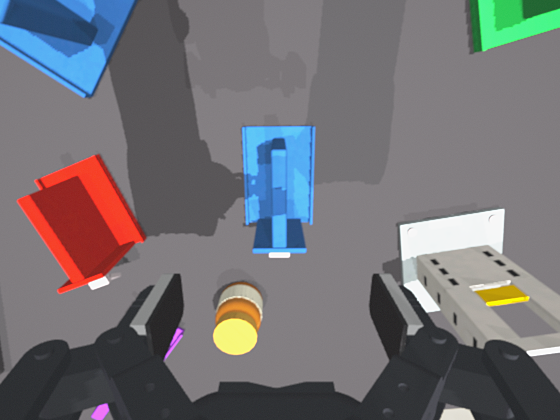

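The wrist view shows the blue bracket at (278,190) with its hook at (278,254), and the upright front face at right with its yellow catch at (500,295). I fit both here.

```bash
cat > wf.py <<'E'
from fit import *
def wfit(tag,what="BU",b0=(.5,-.062,-.118,0),bz=.003):
    z_=np.load(f"pics/{tag}.npz");d=z_["d"];m={k:z_[k] for k in("fov_y","cx","cy","extrinsics")};p=cv2.imread(f"pics/{tag}.png")
    C=cloud("wrist",d,m);hsv=cv2.cvtColor(p,cv2.COLOR_BGR2HSV);x,y,z=C[...,0],C[...,1],C[...,2]
    R=np.hypot(x-b0[0],y-b0[1])
    B=(hsv[...,0]>95)&(hsv[...,0]<125)&(hsv[...,1]>90)&(d>0)&(R<.1)&(z>bz)
    U=(d>0)&(x>.585)&(x<.72)&(y>.09)&(y<.25)&(z>.018)&(z<.22)&(hsv[...,1]<60)
    T=(d>0)&(abs(z)<.02)&(hsv[...,2]<110)&(hsv[...,1]<60)
    print("table z",np.median(z[T]))
    Y=(d>0)&(hsv[...,0]>15)&(hsv[...,0]<35)&(hsv[...,1]>120)&(x>.6)&(y>.1);
    if Y.any():print("yellow",C[Y].min(0),C[Y].max(0),np.median(C[Y],0))
    for k,Q,bx,p0 in(("B",C[B],BR,b0),("U",C[U],UP,[.627,.166,.055,0])):
        if k in what and len(Q)>50:
            f,e=fit(Q,bx,p0);print(k,len(Q),np.round(f,4),np.degrees(f[2]),e)
            print("  proj origin-top",proj("wrist",[[f[0],f[1],.1]],m))
    return C,hsv,B,U,m
E
python3 -c "
from wf import *
C,hsv,B,U,m=wfit('w1')
E=m['extrinsics'];print('cam',-E[:3,:3].T@E[:3,3])
Q=C[B];T=Q[(Q[:,2]>.095)];r=cv2.minAreaRect((T[:,:2]*1000).astype(np.float32));print(r, Q[:,2].max())
print(np.round(C[250,250:310:6],4))
print(np.round(C[125:135,278],4)); print(np.round(C[170,[235,240,244,248,300,308,312,316]],4))
"
```

```text
table z -0.0007734269032839427
yellow [ 0.6278027   0.1444309  -0.00075003] [0.7408588 0.2764559 0.1310448] [0.63039508 0.16798607 0.12178816]
B 8118 [ 0.496  -0.0632 -0.114  -0.002 ] -6.533242513596623 0.0007651539160997856
  proj origin-top [[278.4569595  197.73075906]]
U 8343 [6.251e-01 1.670e-01 5.220e-02 2.000e-04] 2.9909131435027163 0.00038355479570899385
  proj origin-top [[490.34079174 280.50482145]]
cam [ 0.39170439 -0.05197641  0.43350723]
((502.7875671386719, -63.11161804199219), (58.387786865234375, 115.71495056152344), 82.73352813720703) 0.10184071124829924
[[ 0.6013 -0.1172 -0.0008]
 [ 0.5538 -0.0955  0.0994]
 [ 0.5548 -0.0889  0.099 ]
 [ 0.5556 -0.0822  0.0992]
 [ 0.5557 -0.0755  0.1005]
 [ 0.5569 -0.0689  0.0999]
 [ 0.5578 -0.0622  0.0997]
 [ 0.5593 -0.0556  0.0983]
 [ 0.5594 -0.0489  0.0997]
 [ 0.5604 -0.0423  0.0993]]
[[ 0.4309 -0.0553 -0.0013]
 [ 0.4315 -0.0554  0.0057]
 [ 0.4327 -0.0556  0.0058]
 [ 0.4339 -0.0557  0.006 ]
 [ 0.4353 -0.0559  0.0039]
 [ 0.4364 -0.056   0.0055]
 [ 0.4376 -0.0562  0.0053]
 [ 0.4389 -0.0563  0.0045]
 [ 0.4401 -0.0565  0.005 ]
 [ 0.4413 -0.0566  0.0058]]
[[ 4.819e-01 -1.195e-01 -1.300e-03]
 [ 4.824e-01 -1.126e-01  3.000e-04]
 [ 4.803e-01 -1.057e-01  1.340e-02]
 [ 4.824e-01 -1.013e-01  6.600e-03]
 [ 4.912e-01 -3.360e-02  5.000e-03]
 [ 4.922e-01 -2.320e-02  6.100e-03]
 [ 4.909e-01 -1.860e-02  1.450e-02]
 [ 4.950e-01 -1.220e-02 -2.000e-04]]
```

```bash
python3 -c "
from h import *
go([.496,-.0632,.12],83.4)"
```

```text
ee [ 0.4732 -0.0584  0.2912] yaz 82.96 tilt -1.0 F [ 0.7  0.1 -0.1] w 0.0849 t 1.9
spin units -0.004910295302517258
shift units [-0.0462 -0.0034  0.3424]
```

```bash
python3 -m jog '[{"gripper":85,"xyz":[-0.023,-0.0017,0.06],"spin":-0.005},{"gripper":85,"xyz":[-0.023,-0.0017,0.06],"spin":0},{"gripper":85,"xyz":[0,0,0.06],"spin":0},{"gripper":85,"xyz":[0,0,0.05],"spin":0},{"gripper":85,"xyz":[0,0,0],"spin":0},{"gripper":85,"xyz":[0,0,0],"spin":0}]'
python3 - <<'E'
from wf import *
from rig import camera
go([.496,-.0632,.063],83.4)
m=camera_model("wrist");p,d=camera("wrist");cv2.imwrite("pics/w2.png",p);np.savez("pics/w2.npz",d=d,**m)
wfit("w2");go([.496,-.0632,.063],83.4)
E
```

```text
time_s: 2.4
ee_pos: [0.4943, -0.0577, 0.1757]
orientation: [-0.168, -3.134, 0.0]
ft_force: [0.0, -0.7, 0.1]
gripper_width: 0.085
ee [ 0.4943 -0.0577  0.1757] yaz 83.85 tilt -0.99999 F [ 0.  -0.7  0.1] w 0.085 t 2.4
spin units 0.004957074722360725
shift units [-0.0053 -0.0104  0.2255]
table z -0.0007259235511765216
yellow [0.6297993  0.14288305 0.10639644] [0.63278004 0.15287539 0.11785856] [0.63111685 0.14632918 0.11105064]
B 15858 [ 0.4959 -0.0634 -0.1149 -0.0019] -6.58304399152517 0.0007447711415622133
  proj origin-top [[269.40131871 221.40032428]]
U 6201 [ 0.625   0.1668  0.0509 -0.0035] 2.9137384336429046 0.00037481443553004454
  proj origin-top [[570.81022125 341.27825036]]
ee [ 0.4954 -0.058   0.177 ] yaz 83.84 tilt -1.0 F [-0.   0.2  0.2] w 0.0848 t 2.45
spin units 0.004888877591166521
shift units [-0.0024 -0.0103  0.228 ]
```

View pics/w2.png

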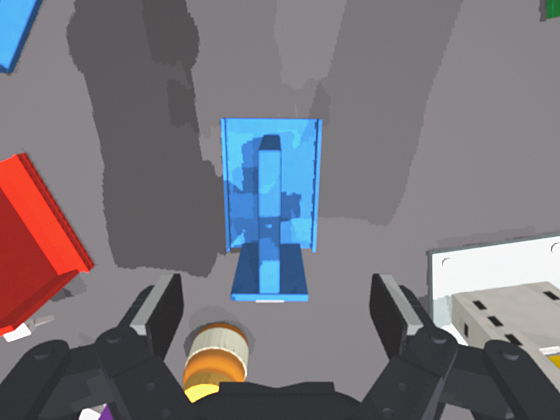

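The web centre line is at (270,220), a little left of the finger centre (276), which matches the 5 mm y correction. I'll descend and close.

```bash
python3 -m jog '[{"gripper":85,"xyz":[-0.0012,-0.01,0.05],"spin":0.004},{"gripper":85,"xyz":[0,0,0.06],"spin":0},{"gripper":85,"xyz":[0,0,0.06],"spin":0},{"gripper":85,"xyz":[0,0,0.056],"spin":0},{"gripper":85,"xyz":[0,0,0],"spin":0},{"gripper":85,"xyz":[0,0,0],"spin":0}]'
python3 -c "
from h import *
go([.496,-.0634,.063],83.4)"
```

```text
time_s: 2.95
ee_pos: [0.4958, -0.0633, 0.0643]
orientation: [-0.179, -3.136, -0.0]
ft_force: [1.0, -0.8, 0.7]
gripper_width: 0.0853
ee [ 0.4958 -0.0633  0.0643] yaz 83.47 tilt -1.0 F [ 1.  -0.8  0.7] w 0.0853 t 2.95
spin units 0.0007233104521830569
shift units [-0.0004 -0.0002  0.0026]
```

```bash
python3 -m jog '[{"gripper":0,"xyz":[0,0,0],"spin":0},{"gripper":0,"xyz":[0,0,0],"spin":0},{"gripper":0,"xyz":[0,0,0],"spin":0},{"gripper":0,"xyz":[0,0,0],"spin":0},{"gripper":0,"xyz":[0,0,0],"spin":0},{"gripper":0,"xyz":[0,0,0],"spin":0},{"gripper":0,"xyz":[0,0,0],"spin":0},{"gripper":0,"xyz":[0,0,0],"spin":0}]'
python3 -c "
from h import *
go([.496,-.0634,.063],83.4)"
```

```text
time_s: 3.62
ee_pos: [0.4957, -0.0632, 0.0639]
orientation: [0.179, 3.136, 0.001]
ft_force: [-1.9, 1.9, 8.1]
gripper_width: 0.0157
ee [ 0.4957 -0.0632  0.0639] yaz 83.46 tilt -1.0 F [-1.9  1.9  8.1] w 0.0157 t 3.6167
spin units 0.0006704173688821887
shift units [-0.0006 -0.0003  0.0017]
```

```bash
python3 -m jog '[{"gripper":0,"xyz":[0,0,-0.03],"spin":0},{"gripper":0,"xyz":[0,0,-0.05],"spin":0},{"gripper":0,"xyz":[0,0,-0.06],"spin":0},{"gripper":0,"xyz":[0,0,-0.05],"spin":-0.03},{"gripper":0,"xyz":[0,0,-0.02],"spin":-0.046},{"gripper":0,"xyz":[0,0,0],"spin":-0.03},{"gripper":0,"xyz":[0,0,0],"spin":0}]'
python3 -c "
from h import *
go([.5002,.1605,.162],93)"
```

```text
time_s: 4.2
ee_pos: [0.4954, -0.0634, 0.1689]
orientation: [-0.086, 3.14, 0.001]
ft_force: [0.8, 0.4, -3.8]
gripper_width: 0.0155
ee [ 0.4954 -0.0634  0.1689] yaz 93.13 tilt -1.0 F [ 0.8  0.4 -3.8] w 0.0155 t 4.2
spin units 0.0014584463113607171
shift units [-0.034   0.4466  0.0139]
```

```bash
python3 -m jog '[{"gripper":0,"xyz":[-0.005,0.04,0],"spin":0.0015},{"gripper":0,"xyz":[-0.005,0.075,0],"spin":0},{"gripper":0,"xyz":[-0.005,0.075,0],"spin":0},{"gripper":0,"xyz":[-0.005,0.075,0],"spin":0},{"gripper":0,"xyz":[-0.005,0.075,0],"spin":0},{"gripper":0,"xyz":[-0.005,0.07,0.007],"spin":0},{"gripper":0,"xyz":[-0.004,0.036,0.007],"spin":0},{"gripper":0,"xyz":[0,0,0],"spin":0},{"gripper":0,"xyz":[0,0,0],"spin":0}]'
python3 - <<'E'
from wf import *
from rig import camera
go([.5002,.1605,.162],93)
m=camera_model("wrist");p,d=camera("wrist");cv2.imwrite("pics/w3.png",p);np.savez("pics/w3.npz",d=d,**m)
p,d=camera("side");cv2.imwrite("pics/s3.png",cv2.resize(p[60:290,200:400],None,fx=2.5,fy=2.5));np.save("pics/s3.npy",d);cv2.imwrite("pics/s3f.png",p)
p,d=camera("scene");cv2.imwrite("pics/c3.png",cv2.resize(p[130:360,230:430],None,fx=2.5,fy=2.5))
wfit("w3",b0=(.5,.16,.0523,.098),bz=.08);go([.5002,.1605,.162],93)
E
```

```text
time_s: 4.95
ee_pos: [0.5001, 0.1611, 0.1601]
orientation: [0.08, -3.138, 0.002]
ft_force: [1.2, -1.4, -3.2]
gripper_width: 0.0153
ee [0.5001 0.1611 0.1601] yaz 92.93 tilt -1.0 F [ 1.2 -1.4 -3.2] w 0.0153 t 4.95
spin units -0.0007436767466534396
shift units [-0.     -0.0011 -0.0038]
table z -0.0007250228462566757
B 27509 [0.5007 0.1586 0.0446 0.1015] 2.5540180778016484 0.0006757448591590415
  proj origin-top [[273.87726852 227.51531011]]
ee [0.501  0.1586 0.161 ] yaz 92.71 tilt -1.0 F [-0.2  0.4 -3.2] w 0.0155 t 5.1
spin units -0.0032497276504809885
shift units [ 0.0014  0.0039 -0.002 ]
```

View pics/w3.png

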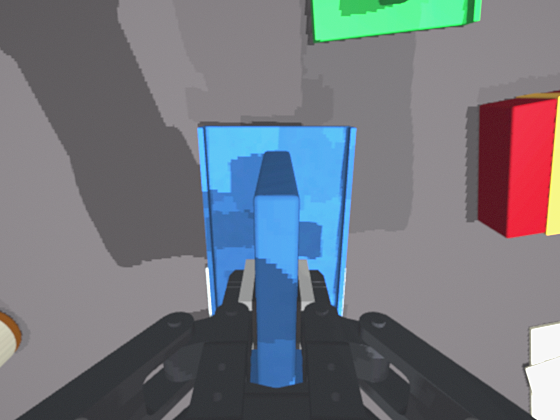

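View pics/s3.png

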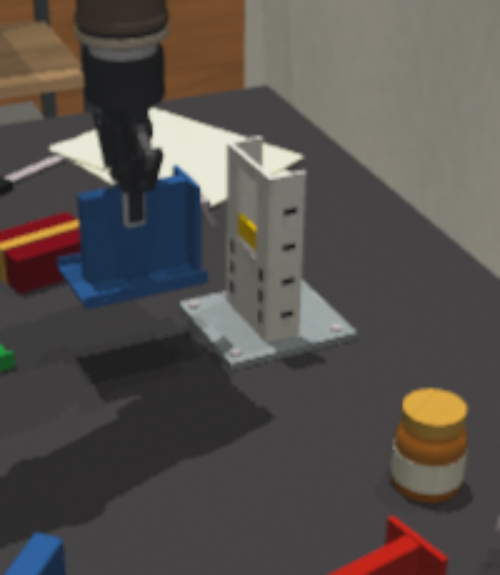

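View pics/c3.png

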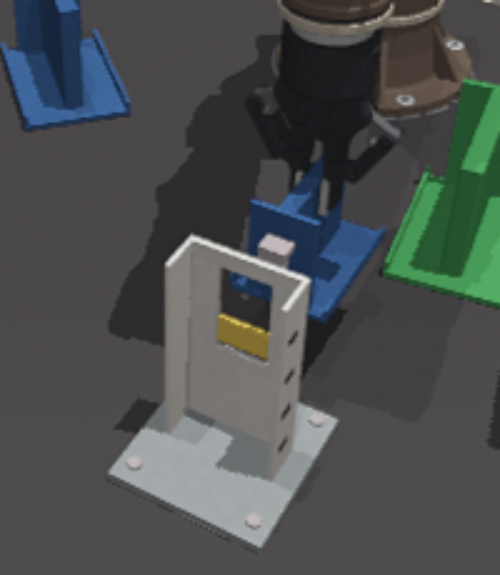

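```bash
cat >> h.py <<'E'
def up(x,y,uz,O=(.625,.167),yaw=3.0):
    c,s=np.cos(np.radians(yaw)),np.sin(np.radians(yaw));return [O[0]+c*x-s*y,O[1]+s*x+c*y,uz+.064]
E
python3 - <<'E'
from wf import *
C,hsv,B,U,m=wfit("w3",what="",b0=(.5,.16,.0523,.098),bz=.08)
Q=C[B];q=Q-[.5007,.1586,0];a=.0446;q=np.c_[q[:,0]*np.cos(a)+q[:,1]*np.sin(a),-q[:,0]*np.sin(a)+q[:,1]*np.cos(a),q[:,2]]
for k,S in (("top",q[(abs(q[:,1])<.007)&(q[:,2]>.17)&(q[:,0]>-.048)]),("floor",q[(abs(q[:,1])>.012)&(abs(q[:,1])<.035)&(q[:,2]<.125)&(q[:,0]>-.06)])):
    for it in range(3):
        A=np.c_[S[:,:2],np.ones(len(S))];s=np.linalg.lstsq(A,S[:,2],rcond=None)[0];r=S[:,2]-A@s;S=S[abs(r)<2.5*r.std()+1e-4]
    print(k,len(S),S.min(0),S.max(0),"slopes deg",np.degrees(s[:2]),s[2])
go(up(-.073,0,.098),93)
E
```

```text
table z -0.0007250228462566757
top 6332 [-0.04799735 -0.00656273  0.19400749] [0.03307228 0.00699892 0.19735266] slopes deg [-0.13327737  1.41499813] 0.19569012861054927
floor 8761 [-0.05999917 -0.03499725  0.10011442] [0.04988266 0.03499802 0.10345666] slopes deg [-0.17569835  0.07664991] 0.10170353826800142
ee [0.501  0.1586 0.161 ] yaz 92.71 tilt -1.0 F [-0.2  0.4 -3.2] w 0.0155 t 5.1
spin units -0.0032497276504809885
shift units [-0.1026  0.0044 -0.0021]
```

```bash
python3 -m jog '[{"gripper":0,"xyz":[-0.02,0.004,-0.002],"spin":-0.003},{"gripper":0,"xyz":[-0.025,0,0],"spin":0},{"gripper":0,"xyz":[-0.025,0,0],"spin":0},{"gripper":0,"xyz":[-0.02,0,0],"spin":0},{"gripper":0,"xyz":[-0.012,0,0],"spin":0},{"gripper":0,"xyz":[0,0,0],"spin":0},{"gripper":0,"xyz":[0,0,0],"spin":0}]'
python3 - <<'E'
from h import *
from rig import camera
go(up(-.073,0,.098),93)
p,d=camera("side");cv2.imwrite("pics/s4.png",cv2.resize(p[80:240,220:370],None,fx=3.5,fy=3.5))
p,d=camera("scene");cv2.imwrite("pics/c4.png",cv2.resize(p[170:340,250:400],None,fx=3.5,fy=3.5))
go(up(-.066,0,.098),93)
E
```

```text
time_s: 5.68
ee_pos: [0.5518, 0.1642, 0.1621]
orientation: [0.084, -3.14, 0.001]
ft_force: [-0.9, -0.4, -3.7]
gripper_width: 0.0148
ee [0.5518 0.1642 0.1621] yaz 93.06 tilt -1.0 F [-0.9 -0.4 -3.7] w 0.0148 t 5.6833
spin units 0.000710797221957825
shift units [-0.0005 -0.0021  0.0002]
ee [0.5513 0.1646 0.1622] yaz 93.11 tilt -1.0 F [ 0.   0.3 -3.2] w 0.0151 t 5.7833
spin units 0.0012499911637756137
shift units [-0.0155 -0.003   0.0003]
```

View pics/s4.png

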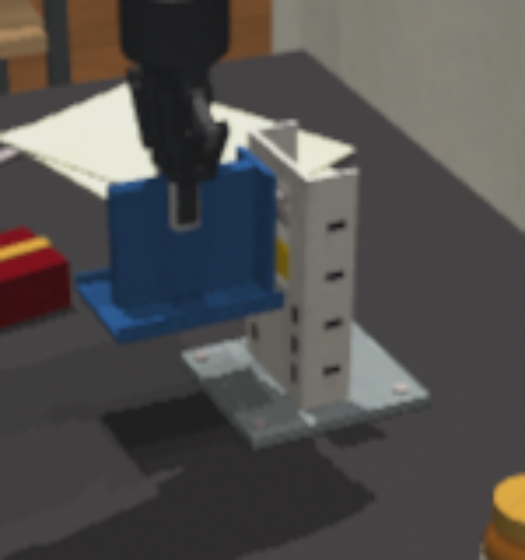

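View pics/c4.png

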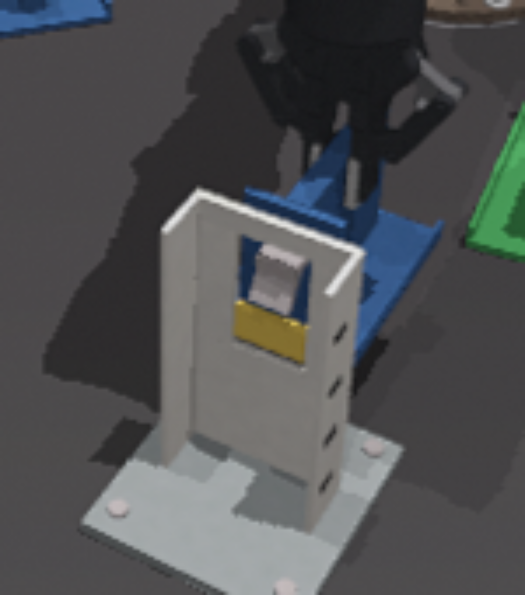

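The hook has entered the slot centrally (scene crop 275,275). I'll creep forward until it touches.

```bash
python3 -m jog '[{"gripper":0,"xyz":[-0.006,-0.001,0],"spin":0},{"gripper":0,"xyz":[-0.004,0,0],"spin":0},{"gripper":0,"xyz":[0,0,0],"spin":0},{"gripper":0,"xyz":[0,0,0],"spin":0}]'
for i in 1; do python3 -m jog '[{"gripper":0,"xyz":[-0.003,0,0],"spin":0},{"gripper":0,"xyz":[0,0,0],"spin":0},{"gripper":0,"xyz":[0,0,0],"spin":0}]'; done
python3 -c "
from h import *
go(up(-.066,0,.098),93)"
```

```text
time_s: 6.12
ee_pos: [0.5571, 0.1647, 0.1624]
orientation: [-0.086, 3.14, 0.0]
ft_force: [-0.9, 0.0, -3.6]
gripper_width: 0.0156
time_s: 6.37
ee_pos: [0.5586, 0.1647, 0.1623]
orientation: [-0.086, 3.14, 0.0]
ft_force: [0.4, 0.9, -2.5]
gripper_width: 0.0151
ee [0.5586 0.1647 0.1623] yaz 93.13 tilt -1.0 F [ 0.4  0.9 -2.5] w 0.0151 t 6.3667
spin units 0.0014456775385636117
shift units [-0.0009 -0.0025  0.0006]
```

```bash
python3 -m jog '[{"gripper":0,"xyz":[-0.002,-0.002,0],"spin":0.001},{"gripper":0,"xyz":[0,0,0],"spin":0},{"gripper":0,"xyz":[0,0,0],"spin":0}]'
python3 -m jog '[{"gripper":0,"xyz":[-0.002,0,0],"spin":0},{"gripper":0,"xyz":[0,0,0],"spin":0},{"gripper":0,"xyz":[0,0,0],"spin":0}]'
python3 -c "
from h import *
go(up(-.066,0,.098),93)"
```

```text
time_s: 6.62
ee_pos: [0.5596, 0.1636, 0.1623]
orientation: [0.083, -3.14, 0.0]
ft_force: [0.1, 0.9, -3.5]
gripper_width: 0.0154
time_s: 6.87
ee_pos: [0.5607, 0.1639, 0.1623]
orientation: [-0.083, 3.14, 0.0]
ft_force: [-0.6, 0.6, -2.6]
gripper_width: 0.0153
ee [0.5607 0.1639 0.1623] yaz 93.04 tilt -1.0 F [-0.6  0.6 -2.6] w 0.0153 t 6.8667
spin units 0.0004771371334819542
shift units [ 0.0032 -0.0005  0.0006]
```

```bash
python3 -m jog '[{"gripper":0,"xyz":[-0.002,0,0],"spin":0},{"gripper":0,"xyz":[0,0,0],"spin":0},{"gripper":0,"xyz":[0,0,0],"spin":0}]'
python3 -m jog '[{"gripper":0,"xyz":[-0.002,0,0],"spin":0},{"gripper":0,"xyz":[0,0,0],"spin":0},{"gripper":0,"xyz":[0,0,0],"spin":0}]'
```

```text
time_s: 7.12
ee_pos: [0.5616, 0.1639, 0.1623]
orientation: [-0.083, 3.14, -0.0]
ft_force: [-0.2, 0.2, -3.9]
gripper_width: 0.0155
time_s: 7.37
ee_pos: [0.5627, 0.164, 0.1623]
orientation: [-0.083, 3.14, 0.0]
ft_force: [-0.6, -0.3, -3.7]
gripper_width: 0.0153
```

```bash
python3 -m jog '[{"gripper":0,"xyz":[-0.002,0,0],"spin":0},{"gripper":0,"xyz":[0,0,0],"spin":0},{"gripper":0,"xyz":[0,0,0],"spin":0}]'
python3 - <<'E'
from h import *
from rig import camera
p,d=camera("side");cv2.imwrite("pics/s5.png",cv2.resize(p[90:210,250:350],None,fx=5,fy=5,interpolation=cv2.INTER_CUBIC))
p,d=camera("scene");cv2.imwrite("pics/c5.png",cv2.resize(p[200:310,270:370],None,fx=5,fy=5,interpolation=cv2.INTER_CUBIC))
E
```

```text
time_s: 7.62
ee_pos: [0.5636, 0.164, 0.1623]
orientation: [-0.083, 3.14, 0.0]
ft_force: [-1.0, 0.3, -3.2]
gripper_width: 0.0152
```

View pics/s5.png

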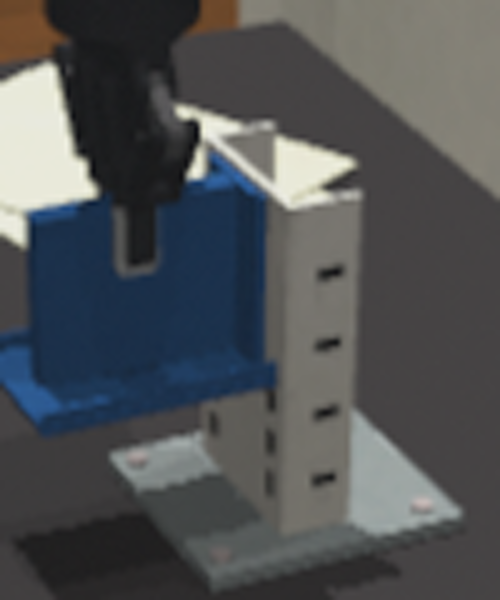

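View pics/c5.png

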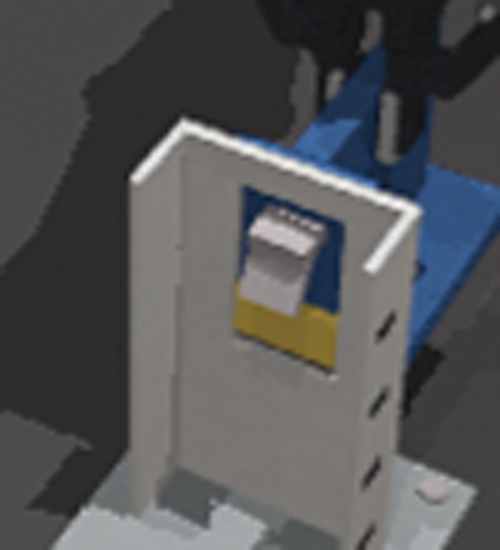

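The rear face is near the plate and the hook lip is well behind the slot (scene crop 275,290). I'll continue to contact.

```bash
python3 -m jog '[{"gripper":0,"xyz":[-0.002,0,0],"spin":0},{"gripper":0,"xyz":[0,0,0],"spin":0},{"gripper":0,"xyz":[0,0,0],"spin":0}]'
python3 -m jog '[{"gripper":0,"xyz":[-0.002,0,0],"spin":0},{"gripper":0,"xyz":[0,0,0],"spin":0},{"gripper":0,"xyz":[0,0,0],"spin":0}]'
```

```text
time_s: 7.97
ee_pos: [0.5647, 0.1641, 0.1623]
orientation: [-0.083, 3.14, 0.0]
ft_force: [0.5, -0.8, -3.3]
gripper_width: 0.0152
time_s: 8.22
ee_pos: [0.565, 0.1641, 0.1621]
orientation: [0.083, -3.139, 0.0]
ft_force: [-3.2, -0.9, -3.4]
gripper_width: 0.0154
```

```bash
python3 -m jog '[{"gripper":0,"xyz":[0.004,0,0],"spin":0},{"gripper":0,"xyz":[0,0,0],"spin":0},{"gripper":0,"xyz":[0,0,0.012],"spin":0},{"gripper":0,"xyz":[0,0,0.012],"spin":0},{"gripper":0,"xyz":[0,0,0.012],"spin":0},{"gripper":0,"xyz":[0,0,0.012],"spin":0},{"gripper":0,"xyz":[0,0,0.006],"spin":0},{"gripper":0,"xyz":[0,0,0],"spin":0},{"gripper":0,"xyz":[0,0,0],"spin":0}]'
python3 -c "
from h import *
go([.5635,.1637,.1285],93)"
```

```text
time_s: 8.97
ee_pos: [0.5635, 0.1639, 0.135]
orientation: [0.083, -3.14, 0.0]
ft_force: [-0.6, -0.1, -2.7]
gripper_width: 0.0156
ee [0.5635 0.1639 0.135 ] yaz 93.04 tilt -1.0 F [-0.6 -0.1 -2.7] w 0.0156 t 8.9667
spin units 0.0003941874211670261
shift units [ 0.0001 -0.0003  0.0131]
```

```bash
python3 -m jog '[{"gripper":0,"xyz":[0,0,0.006],"spin":0},{"gripper":0,"xyz":[0,0,0],"spin":0},{"gripper":0,"xyz":[0,0,0],"spin":0}]'
python3 -m jog '[{"gripper":0,"xyz":[0,0,0.004],"spin":0},{"gripper":0,"xyz":[0,0,0],"spin":0},{"gripper":0,"xyz":[0,0,0],"spin":0}]'
python3 -m jog '[{"gripper":0,"xyz":[0,0,0.003],"spin":0},{"gripper":0,"xyz":[0,0,0],"spin":0},{"gripper":0,"xyz":[0,0,0],"spin":0}]'
python3 -m jog '[{"gripper":0,"xyz":[0,0,0.003],"spin":0},{"gripper":0,"xyz":[0,0,0],"spin":0},{"gripper":0,"xyz":[0,0,0],"spin":0}]'
```

```text
time_s: 9.22
ee_pos: [0.5636, 0.164, 0.1324]
orientation: [-0.083, 3.14, 0.0]
ft_force: [-0.2, 0.7, -3.5]
gripper_width: 0.0152
time_s: 9.47
ee_pos: [0.5635, 0.164, 0.1303]
orientation: [0.083, -3.14, -0.0]
ft_force: [-0.1, -0.9, -3.7]
gripper_width: 0.0155
time_s: 9.72
ee_pos: [0.5635, 0.164, 0.1287]
orientation: [0.083, -3.14, 0.0]
ft_force: [-0.6, 0.5, -3.2]
gripper_width: 0.0154
time_s: 9.97
ee_pos: [0.5637, 0.164, 0.1277]
orientation: [-0.083, 3.14, 0.001]
ft_force: [-2.0, -0.9, 2.8]
gripper_width: 0.0155
```

Contact came at TCP z 0.128, as expected for an underside at 64 mm. A look before pressing.

Run:
```python
from h import *
from rig import camera
p,d=camera("side");a=cv2.resize(p[90:210,250:350],None,fx=4,fy=4,interpolation=cv2.INTER_CUBIC)
p,d=camera("scene");b=cv2.resize(p[200:320,270:370],None,fx=4,fy=4,interpolation=cv2.INTER_CUBIC)
cv2.imwrite("pics/sc6.png",np.hstack([a,b]));
```

```text
(no output)
```

View pics/sc6.png

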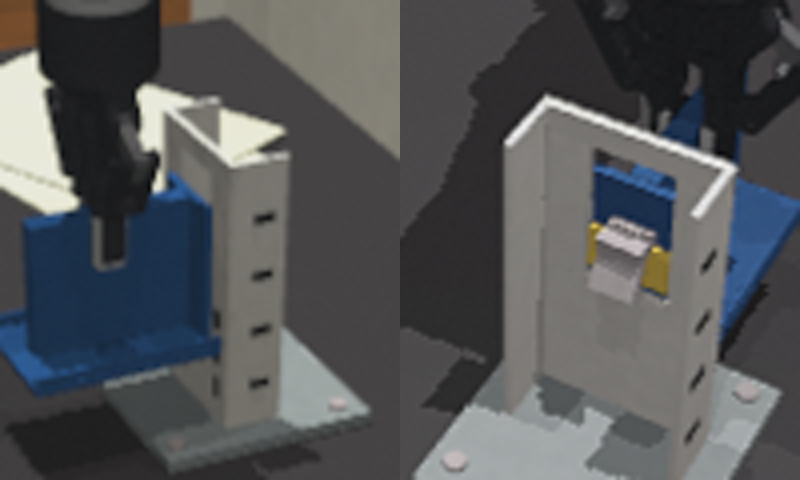

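The hook sits over the catch with its lip behind it (crop 620,265). Now I press down 12 mm in small steps.

```bash
python3 -m jog '[{"gripper":0,"xyz":[0,0,0.004],"spin":0},{"gripper":0,"xyz":[0,0,0],"spin":0},{"gripper":0,"xyz":[0,0,0],"spin":0}]'
python3 -m jog '[{"gripper":0,"xyz":[0,0,0.004],"spin":0},{"gripper":0,"xyz":[0,0,0],"spin":0},{"gripper":0,"xyz":[0,0,0],"spin":0}]'
python3 -m jog '[{"gripper":0,"xyz":[0,0,0.004],"spin":0},{"gripper":0,"xyz":[0,0,0],"spin":0},{"gripper":0,"xyz":[0,0,0],"spin":0}]'
```

```text
time_s: 10.32
ee_pos: [0.5637, 0.164, 0.1259]
orientation: [-0.083, 3.14, 0.001]
ft_force: [-4.7, -0.3, 6.9]
gripper_width: 0.0155
time_s: 10.57
ee_pos: [0.5638, 0.1641, 0.124]
orientation: [-0.083, 3.14, 0.001]
ft_force: [-5.1, -0.8, 7.2]
gripper_width: 0.0153
time_s: 10.82
ee_pos: [0.5638, 0.164, 0.122]
orientation: [-0.083, 3.14, 0.001]
ft_force: [-4.8, -0.7, 8.1]
gripper_width: 0.0153
```

```bash
python3 -m jog '[{"gripper":0,"xyz":[0,0,0.004],"spin":0},{"gripper":0,"xyz":[0,0,0],"spin":0},{"gripper":0,"xyz":[0,0,0],"spin":0}]'
python3 - <<'E'
from h import *
from rig import camera
p,d=camera("side");a=cv2.resize(p[90:210,250:350],None,fx=4,fy=4,interpolation=cv2.INTER_CUBIC)
p,d=camera("scene");b=cv2.resize(p[200:320,270:370],None,fx=4,fy=4,interpolation=cv2.INTER_CUBIC)
cv2.imwrite("pics/sc7.png",np.hstack([a,b]));
E
```

```text
time_s: 11.07
ee_pos: [0.5638, 0.1641, 0.12]
orientation: [-0.083, 3.14, 0.001]
ft_force: [-3.6, -1.3, 8.0]
gripper_width: 0.0155
```

View pics/sc7.png

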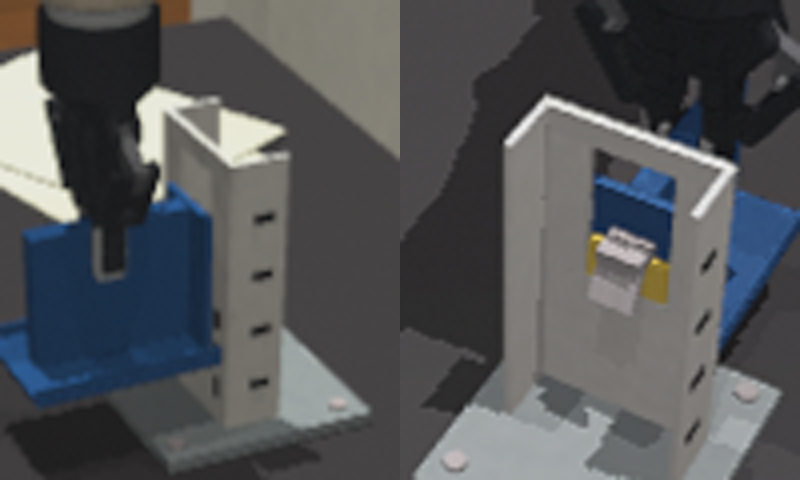

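```bash
python3 -m jog '[{"gripper":0,"xyz":[0,0,0.004],"spin":0},{"gripper":0,"xyz":[0,0,0],"spin":0},{"gripper":0,"xyz":[0,0,0],"spin":0}]'
python3 -m jog '[{"gripper":0,"xyz":[0,0,0.004],"spin":0},{"gripper":0,"xyz":[0,0,0],"spin":0},{"gripper":0,"xyz":[0,0,0],"spin":0}]'
python3 -m jog '[{"gripper":0,"xyz":[0,0,0.003],"spin":0},{"gripper":0,"xyz":[0,0,0],"spin":0},{"gripper":0,"xyz":[0,0,0],"spin":0}]'
```

```text
time_s: 11.42
ee_pos: [0.5638, 0.1641, 0.118]
orientation: [-0.083, 3.14, 0.001]
ft_force: [-5.1, -0.1, 7.9]
gripper_width: 0.0153
time_s: 11.67
ee_pos: [0.5639, 0.1641, 0.116]
orientation: [-0.083, 3.14, 0.001]
ft_force: [-4.8, -0.4, 7.6]
gripper_width: 0.0151
time_s: 11.92
ee_pos: [0.5637, 0.1641, 0.1146]
orientation: [-0.083, 3.14, 0.001]
ft_force: [-5.0, -1.3, 9.3]
gripper_width: 0.0156
```

```bash
python3 -m jog '[{"gripper":0,"xyz":[0,0,0.003],"spin":0},{"gripper":0,"xyz":[0,0,0],"spin":0},{"gripper":0,"xyz":[0,0,0],"spin":0}]'
python3 -m jog '[{"gripper":0,"xyz":[0,0,0.003],"spin":0},{"gripper":0,"xyz":[0,0,0],"spin":0},{"gripper":0,"xyz":[0,0,0],"spin":0}]'
python3 - <<'E'
from wf import *
from rig import camera
p,d=camera("side");a=cv2.resize(p[90:210,250:350],None,fx=4,fy=4,interpolation=cv2.INTER_CUBIC)
p,d=camera("scene");b=cv2.resize(p[200:320,270:370],None,fx=4,fy=4,interpolation=cv2.INTER_CUBIC)
cv2.imwrite("pics/sc8.png",np.hstack([a,b]));
m=camera_model("wrist");p,d=camera("wrist");cv2.imwrite("pics/w8.png",p);np.savez("pics/w8.npz",d=d,**m)
C,hsv,B,U,m=wfit("w8",what="",b0=(.5637,.164,.0523,.05),bz=.03)
Q=C[B];q=Q-[.5637,.164,0];a=.0523;q=np.c_[q[:,0]*np.cos(a)+q[:,1]*np.sin(a),-q[:,0]*np.sin(a)+q[:,1]*np.cos(a),q[:,2]]
for k,S in (("top",q[(abs(q[:,1])<.006)&(q[:,2]>.13)&(q[:,0]>-.046)]),("floor",q[(abs(q[:,1])>.012)&(abs(q[:,1])<.035)&(q[:,2]<.08)&(q[:,0]>-.06)])):
    for it in range(3):
        A=np.c_[S[:,:2],np.ones(len(S))];s=np.linalg.lstsq(A,S[:,2],rcond=None)[0];r=S[:,2]-A@s;S=S[abs(r)<2.5*r.std()+1e-4]
    print(k,len(S),S.min(0),S.max(0),"slopes deg",np.degrees(s[:2]),s[2])
E
```

```text
time_s: 12.17
ee_pos: [0.5636, 0.1641, 0.1143]
orientation: [-0.083, 3.14, 0.002]
ft_force: [-11.3, -1.4, 24.0]
gripper_width: 0.0156
time_s: 12.42
ee_pos: [0.5634, 0.1642, 0.1139]
orientation: [-0.083, 3.14, 0.003]
ft_force: [-16.5, -3.4, 36.9]
gripper_width: 0.0154
table z -0.0006806312716476675
top 5567 [-0.04598986 -0.00599774  0.1472941 ] [0.03200146 0.00599743 0.15171376] slopes deg [ 1.31889763 -0.00667251] 0.14968767260516894
floor 8813 [-0.05990256 -0.03499398  0.0527191 ] [0.04268005 0.03499065 0.0579279 ] slopes deg [1.36002747 0.10032905] 0.05565181383688587
```

View pics/sc8.png

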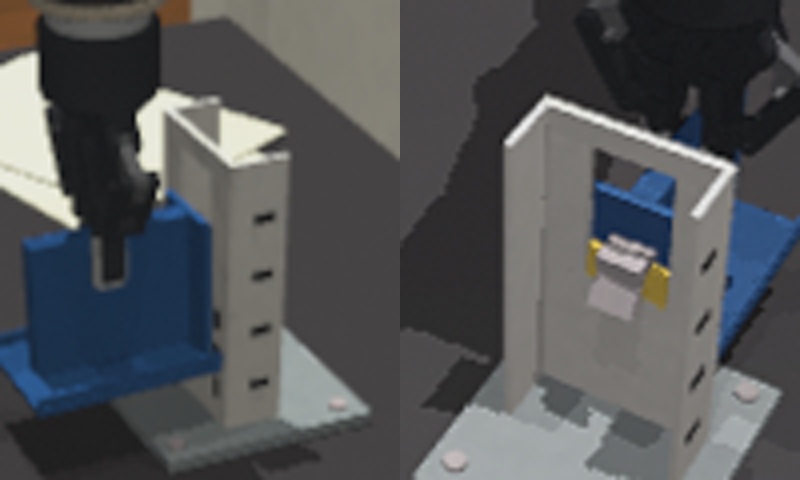

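Run:
```python
from h import *
from rig import camera
for t in(0,1):
  for n in("scene",):
    if t: p,d=camera(n)
    else: p=cv2.imread(f"pics/{n}0.png");d=np.load(f"pics/{n}0.npy")
    C=cloud(n,d);hsv=cv2.cvtColor(p,cv2.COLOR_BGR2HSV);x,y,z=C[...,0],C[...,1],C[...,2]
    Y=(d>0)&(hsv[...,0]>15)&(hsv[...,0]<35)&(hsv[...,1]>120)&(x>.61)&(x<.65)&(y>.13)&(y<.2)&(z>.08)
    print(t,Y.sum(),np.percentile(z[Y],[0,50,95,100]))
```

```text
0 206 [0.1070965  0.12201354 0.13215203 0.13607651]
1 68 [0.09865307 0.11234537 0.11934822 0.12237668]
```

The catch has dropped by about 12–13 mm and the force rose to 37 N at the stop, so it is locked. I'll relieve the press and release.

```bash
python3 -m jog '[{"gripper":0,"xyz":[0,0,-0.003],"spin":0},{"gripper":0,"xyz":[0,0,-0.001],"spin":0},{"gripper":0,"xyz":[0,0,0],"spin":0}]'
python3 -m jog '[{"gripper":40,"xyz":[0,0,0],"spin":0},{"gripper":40,"xyz":[0,0,0],"spin":0},{"gripper":40,"xyz":[0,0,0],"spin":0},{"gripper":40,"xyz":[0,0,0],"spin":0},{"gripper":40,"xyz":[0,0,0],"spin":0}]'
```

```text
time_s: 12.87
ee_pos: [0.5635, 0.1642, 0.1141]
orientation: [-0.083, 3.14, 0.002]
ft_force: [-7.9, -1.0, 16.6]
gripper_width: 0.0153
time_s: 13.28
ee_pos: [0.5636, 0.164, 0.1126]
orientation: [0.083, -3.14, 0.0]
ft_force: [0.6, -0.5, 0.7]
gripper_width: 0.0398
```

Released cleanly. I'll open to 60 mm and go straight up.

```bash
python3 -m jog '[{"gripper":60,"xyz":[0,0,0],"spin":0},{"gripper":60,"xyz":[0,0,-0.02],"spin":0},{"gripper":60,"xyz":[0,0,-0.04],"spin":0},{"gripper":60,"xyz":[0,0,-0.06],"spin":0},{"gripper":60,"xyz":[0,0,-0.06],"spin":0},{"gripper":60,"xyz":[0.03,0,-0.06],"spin":0},{"gripper":60,"xyz":[0.05,0,-0.04],"spin":0},{"gripper":60,"xyz":[0.05,0,0],"spin":0},{"gripper":60,"xyz":[0.05,0,0],"spin":0},{"gripper":60,"xyz":[0,0,0],"spin":0},{"gripper":60,"xyz":[0,0,0],"spin":0}]'
python3 - <<'E'
from wf import *
from rig import camera
p,d=camera("side");a=cv2.resize(p[90:210,250:350],None,fx=4,fy=4,interpolation=cv2.INTER_CUBIC);cv2.imwrite("pics/s9f.png",p)
p,d=camera("scene");b=cv2.resize(p[200:320,270:370],None,fx=4,fy=4,interpolation=cv2.INTER_CUBIC)
cv2.imwrite("pics/sc9.png",np.hstack([a,b]))
C=cloud("scene",d);hsv=cv2.cvtColor(p,cv2.COLOR_BGR2HSV);x,y,z=C[...,0],C[...,1],C[...,2]
Y=(d>0)&(hsv[...,0]>15)&(hsv[...,0]<35)&(hsv[...,1]>120)&(x>.61)&(x<.65)&(y>.13)&(y<.2)&(z>.08)
print("yellow",Y.sum(),np.percentile(z[Y],[0,50,95,100]))
m=camera_model("wrist");p,d=camera("wrist");cv2.imwrite("pics/w9.png",p);np.savez("pics/w9.npz",d=d,**m)
C,hsv,B,U,m=wfit("w9",what="U",b0=(.5637,.164,.0523,.05),bz=.03)
Q=C[B];q=Q-[.5637,.164,0];a=.0523;q=np.c_[q[:,0]*np.cos(a)+q[:,1]*np.sin(a),-q[:,0]*np.sin(a)+q[:,1]*np.cos(a),q[:,2]]
for k,S in (("top",q[(abs(q[:,1])<.006)&(q[:,2]>.13)&(q[:,0]>-.046)]),("floor",q[(abs(q[:,1])>.012)&(abs(q[:,1])<.035)&(q[:,2]<.08)&(q[:,0]>-.06)])):
    for it in range(3):
        A=np.c_[S[:,:2],np.ones(len(S))];s=np.linalg.lstsq(A,S[:,2],rcond=None)[0];r=S[:,2]-A@s;S=S[abs(r)<2.5*r.std()+1e-4]
    print(k,len(S),"slopes deg",np.degrees(s[:2]),s[2])
E
```

```text
time_s: 14.2
ee_pos: [0.473, 0.1594, 0.2538]
orientation: [-0.085, 3.14, 0.002]
ft_force: [0.6, -0.1, -0.3]
gripper_width: 0.0603
yellow 66 [0.10074867 0.11237685 0.12018765 0.12234883]
table z -0.0006022046176362735
U 3270 [0.625  0.1661 0.0529 0.    ] 3.030676466582368 0.0004689195130437901
  proj origin-top [[275.60170321 323.37821959]]
top 1452 slopes deg [1.20705438 0.31641635] 0.15007641922731776
floor 3951 slopes deg [1.33629207 0.1300989 ] 0.05608273105903632
```

View pics/sc9.png

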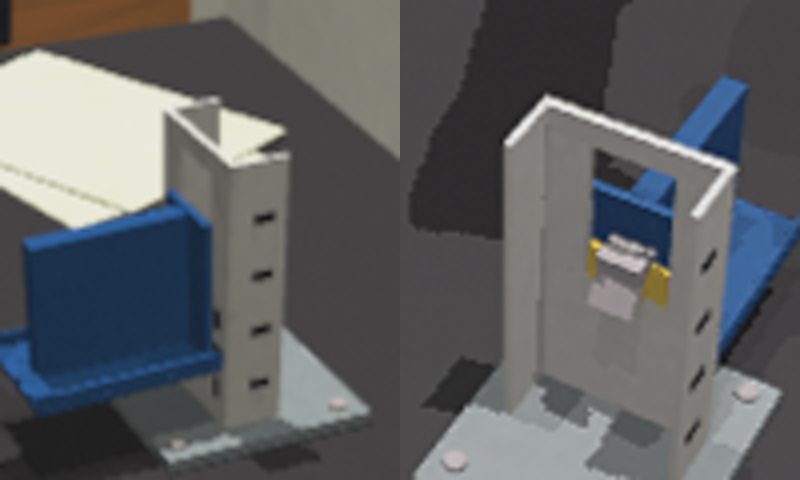

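View pics/w9.png

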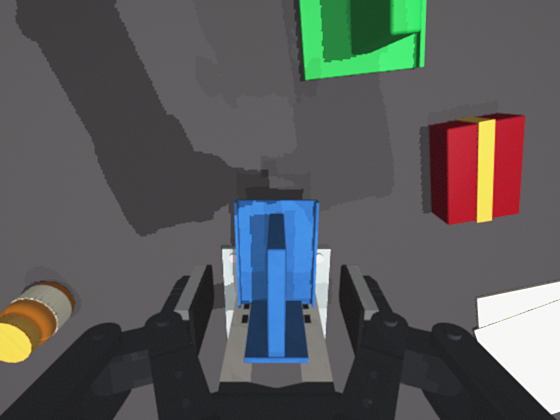

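View pics/s9f.png

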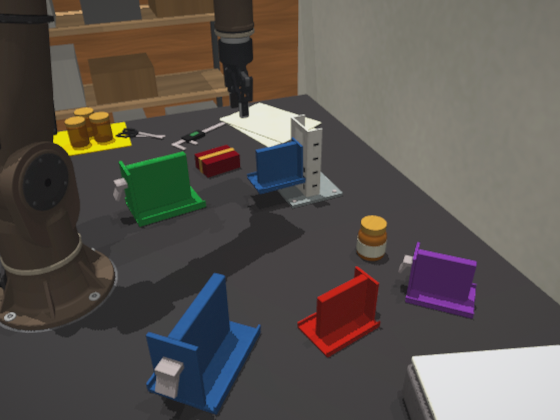

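The bracket is hanging and locked, and the red bracket is untouched. I'll wait a second to check that it stays put.

```bash
python3 -m jog '[{"gripper":60,"xyz":[0,0,0],"spin":0},{"gripper":60,"xyz":[0,0,0],"spin":0},{"gripper":60,"xyz":[0,0,0],"spin":0},{"gripper":60,"xyz":[0,0,0],"spin":0},{"gripper":60,"xyz":[0,0,0],"spin":0},{"gripper":60,"xyz":[0,0,0],"spin":0},{"gripper":60,"xyz":[0,0,0],"spin":0},{"gripper":60,"xyz":[0,0,0],"spin":0},{"gripper":60,"xyz":[0,0,0],"spin":0},{"gripper":60,"xyz":[0,0,0],"spin":0},{"gripper":60,"xyz":[0,0,0],"spin":0},{"gripper":60,"xyz":[0,0,0],"spin":0}]'
python3 - <<'E'
from wf import *
from rig import camera
m=camera_model("wrist");p,d=camera("wrist");cv2.imwrite("pics/w10.png",p);np.savez("pics/w10.npz",d=d,**m)
C,hsv,B,U,m=wfit("w10",what="U",b0=(.5637,.164,.0523,.05),bz=.03)
Q=C[B];q=Q-[.5637,.164,0];a=.0523;q=np.c_[q[:,0]*np.cos(a)+q[:,1]*np.sin(a),-q[:,0]*np.sin(a)+q[:,1]*np.cos(a),q[:,2]]
S=q[(abs(q[:,1])>.012)&(abs(q[:,1])<.035)&(q[:,2]<.08)&(q[:,0]>-.06)]
for it in range(3):
    A=np.c_[S[:,:2],np.ones(len(S))];s=np.linalg.lstsq(A,S[:,2],rcond=None)[0];r=S[:,2]-A@s;S=S[abs(r)<2.5*r.std()+1e-4]
print("slopes deg",np.degrees(s[:2]),s[2])
E
```

```text
time_s: 15.35
ee_pos: [0.4737, 0.1592, 0.2528]
orientation: [0.083, -3.14, -0.0]
ft_force: [-0.1, 1.2, -0.7]
gripper_width: 0.0599
table z -0.0005998111075883492
U 3182 [0.625  0.1663 0.0532 0.    ] 3.0496018293673037 0.0004689354576894343
  proj origin-top [[275.9384355  324.60708095]]
slopes deg [1.31313706 0.12902142] 0.05608273742270022
```

```bash
python3 -c "
from rig import sign_off
print(sign_off())"
```

```text
the job is handed in; nothing more can be done
None
```

The small blue bracket is hanging locked on the upright, and I handed the job in after about 15.4 s. I gripped it by its web, put the hook through the slot above the catch, and lowered it until it touched the catch at the expected height. I then pressed it down to a hard stop at about 37 N, let go and backed the arm away.

**Catch:** in the scene camera its top dropped about 12 mm (upper edge from 132 to 120 mm), which matches fully down.

**Bracket:** it sags about 1.3° and did not move over a 1 s wait after release. Its estimated height is within about 1 mm of the locked one. I saw less than the stated 4° sag, so the hook is probably held by friction.

**Other objects:** the red bracket and the look-alikes showed no movement in the last side picture. The gripper was well clear with no contact force.

**Disagreement:** the scene and side cameras differed by up to 8 mm in x. I relied on the wrist camera and felt for contact instead. Contact with the upright came about 4–5 mm farther in x than the wrist camera predicted.

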